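# Kit a calibration caddy with one metronome's parts

## Task

Kit the caddy for the next metronome: set the large brass gear in the large round pocket, the steel spring drum in the small round pocket, the brass gear-train block in the rectangular pocket and the tapered blue weight in the tapered pocket, each released and sitting flat on its pocket floor. Leave the small brass gear and the round blue weight where they lie; they belong to another unit.

Things in the scene. Friction and masses are not known exactly. Their poses are not given: they have to be found in the camera images.
- gear_center (a point): Large brass spur gear lying flat: toothed disc 60 mm in diameter and 12 mm thick with a plain hub 20 mm in diameter rising from its middle, 40 mm high in all; about 0.24 kg. Point on its axis half-way up (20 mm above its underside); z up. Take it by the hub, above the disc.
- drum_center (a point): Steel spring drum: plain upright cylinder 36 mm in diameter, 36 mm high; about 0.16 kg. Point at its centre, 18 mm above its underside; z up.
- block_center (a point): Brass gear-train block with two small steel wheels let into its top: 50 mm (its x) x 36 mm (its y) x 36 mm high, about 0.28 kg. Point at its centre, 18 mm above its underside; z up. Either way round will do.
- weight_center (a point): Tapered blue anodised weight lying flat: a trapezoid 46 mm long along its x, 24 mm wide at the -x end, 48 mm at the +x end, 30 mm high, dark groove along x on top; about 0.12 kg. Grip it on its two end faces (parallel, 46 mm apart), as the long sides slope. Point at its centre, 15 mm above its underside; z up.
- small_gear_center (a point): Look-alike, to be left alone: small brass spur gear, disc 36 mm in diameter and 12 mm thick, hub 16 mm in diameter, 40 mm high in all. Point on its axis 20 mm above its underside.
- round_weight_center (a point): Look-alike, to be left alone: round blue weight, upright cylinder 40 mm in diameter, 30 mm high, a dark groove across its top. Point at its centre, 15 mm above its underside.
- nest_gear: Grey square nest 92 x 92 x 14 mm, fixed in a corner of the aluminium caddy (196 mm tray, 12 mm rim; nests 94 mm apart). Origin: centre of its underside, z up. Cork pocket floor 4 mm and rim 14 mm above the origin. The large round pocket, 76 mm in diameter: for the large gear.
- nest_drum: Grey square nest 92 x 92 x 14 mm, fixed in a corner of the aluminium caddy (196 mm tray, 12 mm rim; nests 94 mm apart). Origin: centre of its underside, z up. Cork pocket floor 4 mm and rim 14 mm above the origin. The small round pocket, 52 mm in diameter: for the drum.
- nest_block: Grey square nest 92 x 92 x 14 mm, fixed in a corner of the aluminium caddy (196 mm tray, 12 mm rim; nests 94 mm apart). Origin: centre of its underside, z up. Cork pocket floor 4 mm and rim 14 mm above the origin. The rectangular pocket, 66 mm along its x by 52 mm along its y: for the block, long side along x.
- nest_weight: Grey square nest 92 x 92 x 14 mm, fixed in a corner of the aluminium caddy (196 mm tray, 12 mm rim; nests 94 mm apart). Origin: centre of its underside, z up. Cork pocket floor 4 mm and rim 15 mm above the origin. The tapered pocket, 62 mm long along its x, 36 mm wide at the -x end, 69 mm at the +x end: for the tapered weight, narrow end to narrow end (its x along the nest's x), 8 mm clear.
Not all that is in view belongs to the job. What is shaped like the part that bears gear_center but pink is not meant. Leave any green look-alike of the part that bears weight_center alone.

How it is judged:
By the outcome, as a careful person would: the job done as asked, in the order asked, and still so for the second after the job is handed in, with the robot touching nothing.
It also fails if it takes over 106 s, if anything falls off the work surface, if the arm or the gripper's body presses on something with over 40 N, if the wrist force passes 120 N, or if a joint passes its speed limit or range.

## Robot

A 6-joint arm with a two-finger parallel gripper is mounted at the origin on the work surface. World frame = base frame: x ahead of the robot, y to its left, z up, the work surface at z = 0. Lengths are in m, angles in degrees, forces in N, time in s.
With the tool pointing down it reaches from about 0.4 to 0.825 m from the base axis. Payload 7 kg.
Tool frame: the origin (TCP) lies on the centre line of the jaws, within the pads' length; the fingertips stand 11 mm ahead of it and the grasp point (between the pads) lies 8 mm behind it; z points along the fingers, y is the direction in which the jaws open and shut (so a half turn about z gives the same grasp; the last joint's range is limited). The gripper opens to 88 mm and grips with 3 to 60 N. Pads are 19 mm wide; open, the fingers measure 130 mm over their backs; the gripper's body (78 mm by 193 mm) begins 47 mm behind the grasp point.
Start: joints at [-54.941, 20.546, 0.682, 0, -70.136, -16.507], TCP at [0.215, -0.64, 0.238] pointing down, gripper open.
Joint ranges: [-176.03, 176.03], [-82.01, 121.73], [-58.28, 71.71], [-173.87, 95.51], [-174.79, -0.11], [-173.66, 173.66]. Speed limits (degrees/s): [136.94, 136.94, 172.46, 180, 180, 180].

## Interface

Orientations are given as [roll, pitch, yaw] about the fixed x, y, z axes, in that order (R = Rz(yaw) Ry(pitch) Rx(roll)).
In Python, from plant import ctrl, cams, order gives the robot as it stands.
- The arm moves only by the tool jog_arm, never from a script. Its argument "motion" is a list of rows, each an object with "offset": the shift along the tool's x, y, z in mm, a list of three; "roll": the turn about the tool's z in rad; "hand": the finger opening in mm, from 0 to 87.6. A call has 1 to 20 rows; each row is the pose to reach, as a shift and turn from the pose commanded when the call began, along the tool's axes at that moment; what a row does not reach only later rows make up. A row lasts 1/12 s, in which the tool goes at most 41.7 mm and 7.16 degrees, less where a joint would pass 70% of its speed; a pose out of reach is approached as far as the arm can. A call with a gripper value outside its range is refused whole. The fingers move at their own pace and stop on an object; the grip force is fixed at half the most. Time passes only in rows, so rows that repeat a pose let the fingers close. It gives the time, the measured TCP pose, the force and the opening at its end, in the units of the state.
- ctrl.get_obs(): the state, without advancing time (a new reading comes with each control period).
- cams.snapshot(name): name is "scene" or "top" or "wrist"; returns a dict with "img" (384x512x3 uint8, red, green, blue), "K" (3x3 intrinsics, pixels), "cam_to_world" (4x4, takes a point from camera to world coordinates); the wrist camera has in their place "T_tool_cam" (4x4, takes a point from camera to tool coordinates, whose origin is the TCP and whose axes are the flange's). Camera axes: x right, y down, z forward; pixel columns grow to the right and rows downward; lengths in m; the calibration is good to about 2 mm. A picture is of the moment at which its call begins: read the wrist's pose just before it. There is no depth.
- order.close_job(): hands the job in, once; it reports no verdict.
The state is a dict: "clock": time; "joint_pos": joint angles; "qvel": joint speeds; "tau": joint torques, N m; "tool_pos": TCP position; "orientation": TCP orientation; "force": force on the tool from outside, world axes, zero at the start; "moment": the same for the moment, N m; "opening": finger opening in m.
Only numpy, scipy, OpenCV 4.12 (cv2) and the standard library are available. Lean on these libraries where they do the work, as an engineer would, in place of code of your own. Each camera call takes 0.05 s, during which the arm holds its last target. There are 200 camera calls.

## Working session

There is one attempt and no reset: what is moved stays moved. The work goes in short steps, Python scripts to look and compute and a tool call to move; the robot and the scene stay as the last step left them, time stands still between calls to the robot, and variables do not carry over. Pictures are saved under pics/ and viewed, about 12 in all and at most 16, crops included, and the job is handed in when it is done.

Besides the shell and the picture viewer there is one more tool, called by a JSON object that holds its "name" and its "arguments". jog_arm: Moves the arm, as the interface text tells. Its arguments: {"type":"object","properties":{"motion":{"type":"array"}},"required":["motion"]}

```bash
mkdir -p pics; ls; python3 - <<'E'
from plant import ctrl,cams,order
import cv2
print(ctrl.get_obs())
for n in ("scene","top"):
    s=cams.snapshot(n); cv2.imwrite(f"pics/{n}0.png",cv2.resize(s["img"][:,:,::-1],(768,576),interpolation=cv2.INTER_CUBIC))
    print(n,s["K"],s["cam_to_world"])
E
```

```text
pics
{'clock': 0.0, 'joint_pos': array([-5.49411682e+01,  2.05895598e+01,  6.31075630e-01, -1.87857822e-02,
       -7.01357488e+01, -1.65094710e+01]), 'qvel': array([ 0.08348567,  0.02942056, -0.10558189,  0.02110578,  0.03738373,
       -0.03952052]), 'tau': array([ 1.39874439e-03, -5.82722354e+01,  2.93060035e+01,  6.99756235e+00,
        7.08594176e-03, -2.12913192e-04]), 'tool_pos': array([ 0.21456594, -0.63946979,  0.23662755]), 'orientation': array([ 1.79904633e+02, -9.84926569e-03, -1.61457029e+02]), 'force': array([0.66424517, 0.08283183, 0.45967398]), 'moment': array([ 0.03250573, -0.02033887,  0.06973246]), 'opening': 0.08765015627354646}
scene [[499.67923147   0.         255.27091223]
 [  0.         499.67923147 188.55560337]
 [  0.           0.           1.        ]] [[-0.88233068  0.34976039 -0.3148972   0.9170024 ]
 [ 0.4702418   0.68235499 -0.5597002   0.68041927]
 [ 0.01911072 -0.64191848 -0.7665347   1.03049821]
 [ 0.          0.          0.          1.        ]]
top [[354.66833174   0.         259.27044975]
 [  0.         354.66833174 188.19598153]
 [  0.           0.           1.        ]] [[-0.01085993 -0.98682821  0.16140679  0.3940684 ]
 [-0.999788    0.01353979  0.01551251 -0.02492792]
 [-0.0174936  -0.1612041  -0.98676604  0.79167551]
 [ 0.          0.          0.          1.        ]]
```

View pics/top0.png

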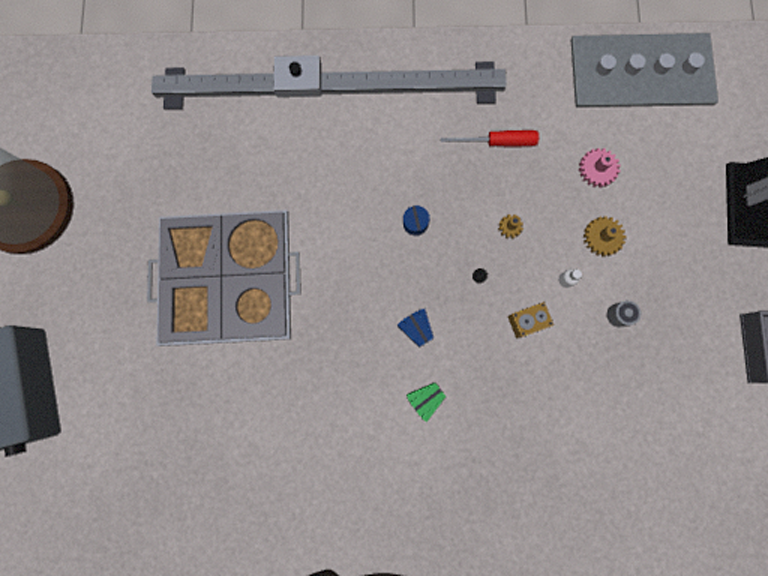

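View pics/scene0.png

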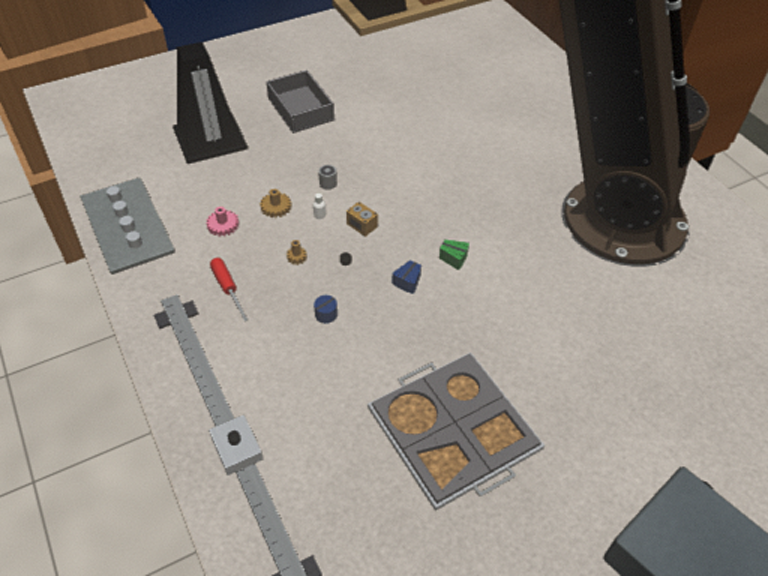

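The top view (1.5x scale) shows the brass gear at (605,236), drum (624,313), block (531,319), blue tapered weight (416,327) and caddy at about (225,277). Its nests are tapered upper left, large round upper right, rectangular lower left and small round lower right. The pink gear, green taper, small gear and round blue weight are to be left alone. A white bottle (571,277) stands near the gear.

```bash
cat > h.py <<'E'
import numpy as np,cv2
from plant import ctrl,cams,order
from scipy.spatial.transform import Rotation as R
def snap(n):
    o=ctrl.get_obs(); s=cams.snapshot(n)
    if n=="wrist":
        T=np.eye(4);T[:3,:3]=R.from_euler("xyz",o["orientation"],degrees=True).as_matrix();T[:3,3]=o["tool_pos"]
        s["T"]=T@s["T_tool_cam"]
    else: s["T"]=s["cam_to_world"]
    return s
def ray(s,uv):
    d=s["T"][:3,:3]@np.linalg.solve(s["K"],[uv[0],uv[1],1.]); return s["T"][:3,3],d
def cast(s,uv,z):
    c,d=ray(s,uv); return (c+d*(z-c[2])/d[2])
def proj(s,p):
    q=np.linalg.inv(s["T"])@np.append(p,1); q=s["K"]@q[:3]; return q[:2]/q[2]
def tri(s1,u1,s2,u2):
    A=np.zeros((3,3));b=np.zeros(3)
    for s,u in((s1,u1),(s2,u2)):
        c,d=ray(s,u);d=d/np.linalg.norm(d);P=np.eye(3)-np.outer(d,d);A+=P;b+=P@c
    return np.linalg.solve(A,b)
H=dict(brass=((12,110,50),(28,255,255)),blue=((105,110,30),(125,255,255)),cork=((8,60,90),(24,200,255)))
def blobs(img,lo,hi,amin=60):
    m=cv2.inRange(cv2.cvtColor(img,cv2.COLOR_RGB2HSV),lo,hi); m=cv2.morphologyEx(m,cv2.MORPH_CLOSE,np.ones((5,5)))
    cs,_=cv2.findContours(m,cv2.RETR_EXTERNAL,cv2.CHAIN_APPROX_NONE)
    return [c for c in cs if cv2.contourArea(c)>amin]
def cen(c):
    m=cv2.moments(c);return np.array([m["m10"],m["m01"]])/m["m00"]
E
python3 - <<'E'
from h import *
S={n:snap(n) for n in("top","scene")}
for n,s in S.items():
    for k,(lo,hi) in H.items():
        for c in blobs(s["img"],lo,hi):
            u=cen(c);print(n,k,u.round(1),cv2.contourArea(c),cast(s,u,.012).round(4)[:2],[np.round(x,1) for x in cv2.minAreaRect(c)[1:]])
    g=cv2.cvtColor(s["img"],cv2.COLOR_RGB2HSV)
    for p in ([(416,209),(150,165)] if n=="top" else [(218,118),(300,260)]): print(n,p,g[p[1],p[0]])
E
```

```text
top brass [353.2 213.1] 377.5 [ 0.4635 -0.218 ] [array([16.4, 26. ]), np.float64(69.4)]
top brass [168.8 203.5] 330.0 [0.4899 0.1888] [array([19.8, 21.9]), np.float64(45.0)]
top brass [126.8 205.7] 526.5 [0.4861 0.2824] [array([28., 20.]), np.float64(90.0)]
top brass [126.8 163.1] 451.5 [0.5835 0.2873] [array([24.7, 26. ]), np.float64(85.2)]
top brass [168.5 162.3] 703.0 [0.584  0.1922] [array([29.6, 31. ]), np.float64(78.7)]
top brass [402.6 157.1] 492.0 [ 0.5879 -0.3352] [array([25.3, 26. ]), np.float64(74.1)]
top brass [340.2 150.3] 160.0 [ 0.6059 -0.1963] [array([14.3, 14.6]), np.float64(76.0)]
top brass [ 30.9 141.1] 258.5 [0.6387 0.5124] [array([33.5, 63.8]), np.float64(20.7)]
top blue [277.7 218. ] 292.0 [ 0.4548 -0.0524] [array([20.6, 19.7]), np.float64(63.4)]
top blue [276.8 146.2] 232.0 [ 0.6175 -0.0535] [array([18., 16.]), np.float64(90.0)]
top cork [354.5 212.7] 374.0 [ 0.4643 -0.2209] [array([17.1, 26.7]), np.float64(69.4)]
top cork [169.  203.5] 359.5 [0.4898 0.1882] [array([20.5, 22.6]), np.float64(45.0)]
top cork [126.8 205.8] 584.0 [0.4859 0.2824] [array([29., 21.]),
[... 1718 characters left out ...]
7.3]), np.float64(60.3)]
scene cork [274.5 275.6] 644.5 [0.5827 0.1898] [array([29.7, 28.3]), np.float64(45.0)]
scene cork [308.1 258.1] 255.5 [0.4883 0.1855] [array([19.8, 17. ]), np.float64(45.0)]
scene cork [197.2 168.5] 133.5 [ 0.6068 -0.1993] [array([16. , 12.5]), np.float64(60.3)]
scene cork [242.3 144.2] 223.5 [ 0.4536 -0.2269] [array([22.2, 16.9]), np.float64(33.7)]
scene cork [183.2 135.7] 265.5 [ 0.5907 -0.3357] [array([19.7, 18.2]), np.float64(29.7)]
scene cork [267.    8.7] 789.5 [ 0.0386 -0.8316] [array([ 23., 103.]), np.float64(90.0)]
scene cork [41.2 56.7] 6021.0 [ 0.868  -0.9036] [array([110., 175.]), np.float64(0.0)]
scene (218, 118) [24 14 94]
scene (300, 260) [ 16 117 175]
```

```bash
cat >> h.py <<'E'
def go(x,y,z,yaw=None):
    "offset in tool axes (mm) and roll (rad) from present measured pose to TCP x,y,z with tool yaw"
    o=ctrl.get_obs(); r=R.from_euler("xyz",o["orientation"],degrees=True)
    cy=o["orientation"][2]; d=0 if yaw is None else (yaw-cy+180)%360-180
    off=R.from_euler("xyz",[180,0,cy],degrees=True).inv().apply(np.array([x,y,z])-o["tool_pos"])*1000
    print("go",(x,y,z,yaw),"offset",off.round(1),"roll",round(-np.radians(d),3),"now",o["tool_pos"].round(4),o["orientation"].round(2),"F",o["force"].round(1),"open",round(o["opening"]*1000,1),"t",round(o["clock"],2))
E
python3 - <<'E'
from h import *
go(.55,-.325,.24)
E
```

```text
go (0.55, -0.325, 0.24, None) offset [-418.   191.6   -3. ] roll -0.0 now [ 0.2147 -0.6397  0.237 ] [ 1.7994e+02 -1.0000e-02 -1.6145e+02] F [ 0.1 -0.   0.1] open 87.2 t 0.2
```

{"name": "jog_arm", "arguments": {"motion": [{"offset":[-418,192,0],"roll":0,"hand":60},{"offset":[-418,192,0],"roll":0,"hand":60},{"offset":[-418,192,0],"roll":0,"hand":60},{"offset":[-418,192,0],"roll":0,"hand":60},{"offset":[-418,192,0],"roll":0,"hand":60},{"offset":[-418,192,0],"roll":0,"hand":60},{"offset":[-418,192,0],"roll":0,"hand":60},{"offset":[-418,192,0],"roll":0,"hand":60},{"offset":[-418,192,0],"roll":0,"hand":60},{"offset":[-418,192,0],"roll":0,"hand":60},{"offset":[-418,192,0],"roll":0,"hand":60},{"offset":[-418,192,0],"roll":0,"hand":60},{"offset":[-418,192,0],"roll":0,"hand":60},{"offset":[-418,192,0],"roll":0,"hand":60},{"offset":[-418,192,0],"roll":0,"hand":60},{"offset":[-418,192,0],"roll":0,"hand":60}]}}

```text
clock: 1.53
tool_pos: [0.549, -0.3258, 0.2376]
orientation: [-180.0, -0.0, -161.5]
force: [-1.0, -0.4, 0.6]
opening: 0.0599
```

```bash
python3 - <<'E'
from h import *
go(.589,-.335,.24)
s=snap("wrist");np.save("w1.npy",s,allow_pickle=True)
cv2.imwrite("pics/w1.png",s["img"][:,:,::-1])
print(s["K"],s["T_tool_cam"].round(3),ctrl.get_obs()["joint_pos"])
for p in [(.589,-.335,.012),(.535,-.285,.012),(.463,-.225,.036)]: print(proj(s,p))
E
```

```text
go (0.589, -0.335, 0.24, None) offset [-35.  -21.4  -2.4] roll -0.0 now [ 0.549  -0.3258  0.2376] [-180.     -0.   -161.53] F [-1.  -0.4  0.6] open 59.9 t 1.53
[[332.65553046   0.         253.67160548]
 [  0.         332.65553046 191.71420222]
 [  0.           0.           1.        ]] [[ 0.001 -0.959 -0.282  0.077]
 [ 1.     0.001  0.     0.   ]
 [-0.    -0.282  0.959 -0.145]
 [ 0.     0.     0.     1.   ]] [-1.32025102e+01  1.71336184e+01 -4.23829873e+00  1.73895609e-03
 -6.86229484e+01 -5.83359962e+01]
[235.0640532  193.81311545]
[291.4390639  163.99860474]
[373.39869281 121.48581483]
```

View pics/w1.png

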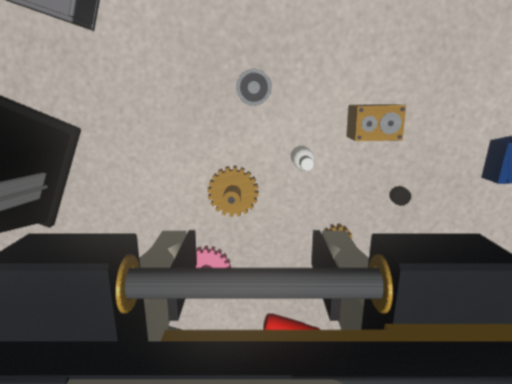

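The wrist view shows the large gear at (233,191), drum top (254,87), block top (377,122) and bottle (304,158). The small gear is at (338,232), well clear of the large gear.

```bash
cat > m.py <<'E'
from h import *
s=np.load("w1.npy",allow_pickle=True).item(); g=s["img"]
for c in blobs(g,(12,90,40),(30,255,255)):
    (u,r)=cv2.minEnclosingCircle(c); print("brass",np.round(u,1),round(r,1),cast(s,u,.012).round(4),cv2.minAreaRect(c),cv2.contourArea(c))
gr=cv2.cvtColor(g,cv2.COLOR_RGB2GRAY)
h=cv2.HoughCircles(cv2.medianBlur(gr[60:120,225:285],3),cv2.HOUGH_GRADIENT,1,30,param1=80,param2=12,minRadius=13,maxRadius=22)
print("drum",h)
if h is not None:
    u=h[0,0,:2]+[225,60];print(u,cast(s,u,.036).round(4))
hub=gr[180:215,215:250]; cv2.imwrite("pics/c1.png",cv2.resize(np.hstack([g[165:220,205:265,::-1],g[95:150,345:405+5,::-1][:, :60]]),None,fx=6,fy=6,interpolation=cv2.INTER_CUBIC))
E
python3 m.py
```

```text
brass [336.  332.5] 175.2 [ 0.7299 -0.1496  0.012 ] ((336.0, 332.0), (350.0, 18.0), -0.0) 4444.0
brass [126.5 284. ] 29.7 [ 0.7463 -0.4293  0.012 ] ((125.88448333740234, 283.96380615234375), (22.196924209594727, 58.663299560546875), 3.3664605617523193) 706.0
brass [381.5 283.5] 30.0 [ 0.6432 -0.1234  0.012 ] ((381.7068786621094, 283.4827880859375), (59.70970916748047, 22.422279357910156), 85.2363510131836) 708.0
brass [341.1 231.8] 10.8 [ 0.594  -0.1993  0.012 ] ((341.86328125, 229.7801513671875), (21.53966522216797, 7.559593677520752), 21.250505447387695) 66.5
brass [232.6 191.6] 25.2 [ 0.5873 -0.3385  0.012 ] ((232.5, 191.5), (49.0, 49.0), 90.0) 1770.5
brass [379.5 122.5] 30.4 [ 0.461  -0.2096  0.012 ] ((379.5, 122.5), (35.0, 51.0), 90.0) 1657.0
drum [[[28.5 26.5 18. ]]]
[253.5  86.5] [ 0.4696 -0.3523  0.036 ]
```

View pics/c1.png

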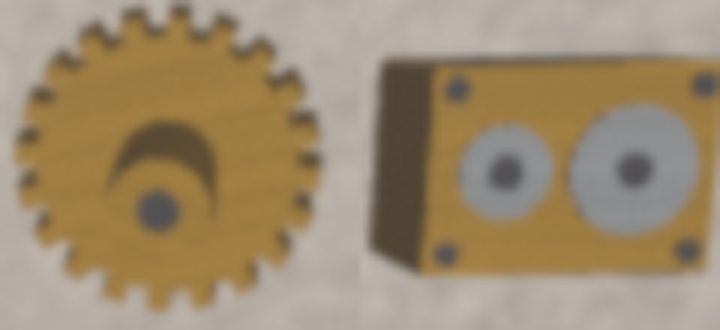

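```bash
python3 - <<'E'
from h import *
s=np.load("w1.npy",allow_pickle=True).item()
print("hub",cast(s,(231.2,200.2),.04))
b=np.array([cast(s,u,.036) for u in [(357,105.8),(404.7,105),(402.2,140),(355,140.3)]])
print("block",b.mean(0),np.linalg.norm(b-np.roll(b,-1,0),axis=1),[np.degrees(np.arctan2(*(v[1::-1]))) for v in (b[1]-b[0],b[2]-b[3])])
t=snap("top")
print("drum in top", proj(t,(.4696,-.3523,.036)),"seen ~(417,207)", "gear",proj(t,(.5873,-.3385,.012)))
go(.5873,-.3385,.027)
E
```

```text
hub [ 0.58870278 -0.33791017  0.04      ]
block [ 0.46236914 -0.21822731  0.036     ] [0.04812848 0.03529853 0.04907158 0.03478792] [np.float64(109.43303074712036), np.float64(108.86396692563983)]
drum in top [419.3175306  208.38372201] seen ~(417,207) gear [404.15709271 157.33053007]
go (0.5873, -0.3385, 0.027, None) offset [-32.2 -24.1 210.7] roll -0.0 now [ 0.5492 -0.3258  0.2377] [-1.7999e+02  1.0000e-02 -1.6154e+02] F [ 0.5 -0.5  0. ] open 60.1 t 1.63
```

{"name": "jog_arm", "arguments": {"motion": [{"offset":[-33,-24,40],"roll":0,"hand":45},{"offset":[-33,-24,80],"roll":0,"hand":45},{"offset":[-33,-24,120],"roll":0,"hand":45},{"offset":[-33,-24,150],"roll":0,"hand":45},{"offset":[-33,-24,170],"roll":0,"hand":45},{"offset":[-33,-24,185],"roll":0,"hand":45},{"offset":[-33,-24,195],"roll":0,"hand":45},{"offset":[-33,-24,203],"roll":0,"hand":45},{"offset":[-33,-24,210],"roll":0,"hand":45},{"offset":[-33,-24,210],"roll":0,"hand":45},{"offset":[-33,-24,210],"roll":0,"hand":45},{"offset":[-33,-24,210],"roll":0,"hand":45}]}}

```text
clock: 2.63
tool_pos: [0.5895, -0.3374, 0.0288]
orientation: [-179.9, 0.1, -161.4]
force: [0.4, -0.4, 0.3]
opening: 0.0452
```

{"name": "jog_arm", "arguments": {"motion": [{"offset":[0,0,0],"roll":0,"hand":10},{"offset":[0,0,0],"roll":0,"hand":10},{"offset":[0,0,0],"roll":0,"hand":10},{"offset":[0,0,0],"roll":0,"hand":10},{"offset":[0,0,0],"roll":0,"hand":10},{"offset":[0,0,0],"roll":0,"hand":10},{"offset":[0,0,0],"roll":0,"hand":10},{"offset":[0,0,-10],"roll":0,"hand":10},{"offset":[0,0,-30],"roll":0,"hand":10},{"offset":[0,0,-60],"roll":0,"hand":10},{"offset":[0,0,-100],"roll":0,"hand":10},{"offset":[0,0,-120],"roll":0,"hand":10},{"offset":[0,0,-120],"roll":0,"hand":10}]}}

```text
clock: 3.72
tool_pos: [0.5914, -0.3382, 0.1541]
orientation: [-179.7, 0.4, -161.4]
force: [0.6, 0.0, -1.2]
opening: 0.0193
```

```bash
python3 - <<'E'
from h import *
# caddy travel target
go(.49,.19,.24)
S=[snap("top"),snap("scene")]
N={}
for s in S:
    for c in blobs(s["img"],*H["cork"]):
        p=cast(s,cen(c),.008)
        if .45<p[0]<.62 and .15<p[1]<.32: print(p.round(4))
E
```

```text
go (0.49, 0.19, 0.24, None) offset [-72.4 533.  -85.9] roll -0.0 now [ 0.5914 -0.3382  0.1541] [-179.68    0.37 -161.4 ] F [ 0.6  0.  -1.2] open 19.3 t 3.72
[0.4905 0.1898 0.008 ]
[0.4867 0.2846 0.008 ]
[0.5847 0.2889 0.008 ]
[0.5848 0.1936 0.008 ]
[0.5807 0.2827 0.008 ]
[0.483  0.2782 0.008 ]
[0.5814 0.1879 0.008 ]
[0.4865 0.1835 0.008 ]
```

{"name": "jog_arm", "arguments": {"motion": [{"offset":[-230,566,-86],"roll":0,"hand":10},{"offset":[-230,566,-86],"roll":0,"hand":10},{"offset":[-230,566,-86],"roll":0,"hand":10},{"offset":[-230,566,-86],"roll":0,"hand":10},{"offset":[-230,566,-86],"roll":0,"hand":10},{"offset":[-230,566,-86],"roll":0,"hand":10},{"offset":[-230,566,-86],"roll":0,"hand":10},{"offset":[-230,566,-86],"roll":0,"hand":10},{"offset":[-230,566,-86],"roll":0,"hand":10},{"offset":[-230,566,-86],"roll":0,"hand":10},{"offset":[-230,566,-86],"roll":0,"hand":10},{"offset":[-230,566,-86],"roll":0,"hand":10},{"offset":[-230,566,-86],"roll":0,"hand":10},{"offset":[-230,566,-86],"roll":0,"hand":10},{"offset":[-230,566,-86],"roll":0,"hand":10},{"offset":[-230,566,-86],"roll":0,"hand":10},{"offset":[-230,566,-86],"roll":0,"hand":10},{"offset":[-230,566,-86],"roll":0,"hand":10},{"offset":[-230,566,-86],"roll":0,"hand":10}]}}

```text
clock: 5.4
tool_pos: [0.6262, 0.2715, 0.2321]
orientation: [-180.0, -0.1, -161.5]
force: [0.8, 0.2, -2.8]
opening: 0.0193
```

```bash
python3 - <<'E'
from h import *
go(.58,.19,.24)
s=snap("wrist");np.save("w2.npy",s,allow_pickle=True)
cv2.imwrite("pics/w2.png",s["img"][:,:,::-1])
for p in [(.4905,.1898,.008),(.487,.2846,.008),(.585,.289,.008),(.585,.193,.008)]: print(proj(s,p))
for c in blobs(s["img"],*H["cork"],amin=300): print(cen(c),cast(s,cen(c),.008).round(4),cv2.minAreaRect(c))
E
```

```text
go (0.58, 0.19, 0.24, None) offset [ 69.7 -62.7  -7.9] roll -0.0 now [0.6262 0.2715 0.2321] [-1.7996e+02 -1.5000e-01 -1.6149e+02] F [ 0.8  0.2 -2.8] open 19.3 t 5.4
[219.23020047  13.39220497]
[308.84632283  42.47048774]
[280.40586179 135.26694451]
[196.59494912 106.7173287 ]
[326.98848714 333.21970378] [0.8097 0.4355 0.008 ] ((310.5185546875, 331.4775390625), (267.0305480957031, 15.95068645477295), 0.23481744527816772)
[202.80789349 284.15073704] [0.7913 0.2595 0.008 ] ((203.4061279296875, 283.91796875), (10.470593452453613, 56.366695404052734), 4.289153099060059)
[460.31851584 217.31839537] [0.608  0.5237 0.008 ] ((463.67071533203125, 223.5365753173828), (47.37512969970703, 97.95277404785156), 83.6598129272461)
[253.97072481 221.66949324] [0.691  0.2938 0.008 ] ((254.0289764404297, 224.01556396484375), (89.95084381103516, 89.57664489746094), 46.684688568115234)
[278.12591207 131.25643904] [0.5817 0.2851 0.008 ] ((278.6238708496094, 128.587158203125), (60.151493072509766, 58.427406311035156), 16.699241638183594)
[194.67198159 103.312534  ] [0.5822 0.1901 0.008 ] ((195.0, 103.5), (73.0, 70.0), 90.0)
[306.92032195  37.77515836] [0.4835 0.2811 0.008 ] ((306.84490966796875, 37.05531311035156), (52.23212814331055, 72.65074157714844), 17.241458892822266)
[216.5859529   16.43375869] [0.494  0.1881 0.008 ] ((216.5, 19.0), (38.0, 51.0), 90.0)
```

View pics/w2.png

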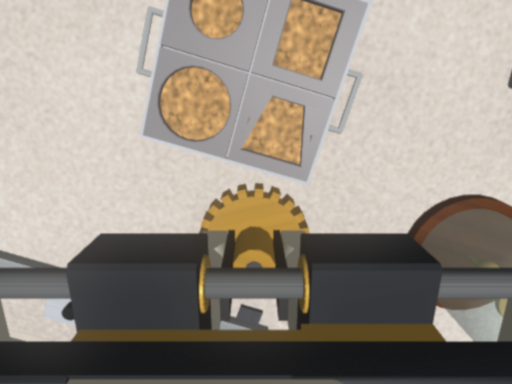

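The caddy's four pockets are clear, large round at (195,103) and tapered at (278,131). The gear hangs level in the jaws. The four pocket centres fit the 94 mm grid to about 1 mm, with caddy centre (.533,.236) and yaw about 2°.

{"name": "jog_arm", "arguments": {"motion": [{"offset":[69,-64,0],"roll":0,"hand":10},{"offset":[69,-64,0],"roll":0,"hand":10},{"offset":[69,-64,30],"roll":0,"hand":10},{"offset":[69,-64,65],"roll":0,"hand":10},{"offset":[69,-64,100],"roll":0,"hand":10},{"offset":[69,-64,130],"roll":0,"hand":10},{"offset":[69,-64,155],"roll":0,"hand":10},{"offset":[69,-64,172],"roll":0,"hand":10},{"offset":[69,-64,182],"roll":0,"hand":10},{"offset":[69,-64,182],"roll":0,"hand":10},{"offset":[69,-64,182],"roll":0,"hand":10}]}}

```text
clock: 6.37
tool_pos: [0.5821, 0.1894, 0.0519]
orientation: [-180.0, -0.0, -161.5]
force: [1.3, -0.2, -2.8]
opening: 0.0189
```

```bash
python3 - <<'E'
from h import *
go(.582,.190,.036)
for n in("top","scene"):
    s=snap(n);u=proj(s,(.582,.19,.04)).astype(int)
    c=s["img"][max(0,u[1]-45):u[1]+45,max(0,u[0]-60):u[0]+60,::-1]
    cv2.imwrite(f"pics/{n}1.png",cv2.resize(c,(600,450),interpolation=cv2.INTER_CUBIC))
a=cv2.imread("pics/top1.png");b=cv2.imread("pics/scene1.png");cv2.imwrite("pics/p1.png",cv2.resize(np.hstack([a,b]),(800,300)))
E
```

```text
go (0.582, 0.19, 0.036, None) offset [-0.1  0.6 15.9] roll -0.0 now [0.5821 0.1894 0.0519] [-179.98   -0.   -161.48] F [ 1.3 -0.2 -2.8] open 18.9 t 6.37
```

View pics/p1.png

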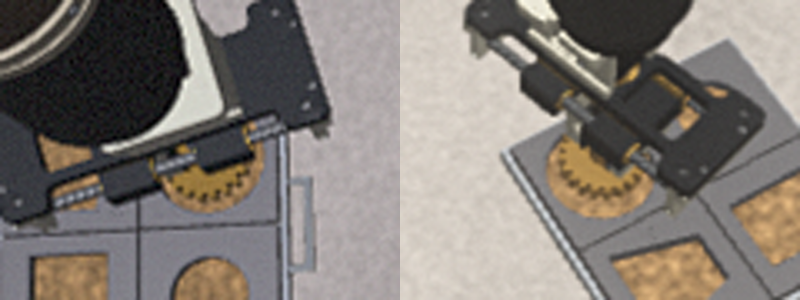

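The gear hangs centred over the large round pocket in both crops (left about (208,185), right about (605,170)). I'll lower it with force checks.

{"name": "jog_arm", "arguments": {"motion": [{"offset":[0,0,6],"roll":0,"hand":10},{"offset":[0,0,12],"roll":0,"hand":10},{"offset":[0,0,14],"roll":0,"hand":10},{"offset":[0,0,15],"roll":0,"hand":10},{"offset":[0,0,16],"roll":0,"hand":10},{"offset":[0,0,16],"roll":0,"hand":10}]}}

```text
clock: 6.97
tool_pos: [0.5815, 0.1899, 0.0368]
orientation: [-180.0, -0.0, -161.4]
force: [-5.5, -0.9, 10.3]
opening: 0.0193
```

{"name": "jog_arm", "arguments": {"motion": [{"offset":[0,0,-1],"roll":0,"hand":40},{"offset":[0,0,-1],"roll":0,"hand":40},{"offset":[0,0,-1],"roll":0,"hand":40},{"offset":[0,0,-1],"roll":0,"hand":40},{"offset":[0,0,-1],"roll":0,"hand":40},{"offset":[0,0,-20],"roll":0,"hand":40},{"offset":[0,0,-50],"roll":0,"hand":40},{"offset":[0,0,-90],"roll":0,"hand":60},{"offset":[0,0,-130],"roll":0,"hand":60},{"offset":[0,0,-160],"roll":0,"hand":60},{"offset":[0,0,-160],"roll":0,"hand":60},{"offset":[0,0,-160],"roll":0,"hand":60}]}}

```text
clock: 7.97
tool_pos: [0.5828, 0.1906, 0.198]
orientation: [179.9, 0.3, -161.4]
force: [0.1, -0.0, -0.3]
opening: 0.0591
```

```bash
python3 - <<'E'
from h import *
s=snap("wrist");cv2.imwrite("pics/w3.png",s["img"][:,:,::-1])
for c in blobs(s["img"],*H["cork"],amin=300): print(cen(c).round(1),cast(s,cen(c),.008).round(4))
go(.52,-.3523,.12)
go(.4696,-.3523,.030)
E
```

```text
[123.6 284. ] [0.7563 0.0922 0.008 ]
[339.1 197.8] [0.5818 0.2862 0.008 ]
[253.3 170. ] [0.5822 0.1906 0.008 ]
[373.9 105.4] [0.4835 0.2817 0.008 ]
[281.   77.3] [0.488  0.1868 0.008 ]
go (0.52, -0.3523, 0.12, None) offset [ 231.  -494.6   76.1] roll -0.0 now [0.5818 0.1901 0.1961] [ 1.7996e+02  7.0000e-02 -1.6146e+02] F [-0.2 -0.8 -1.3] open 59.7 t 8.02
go (0.4696, -0.3523, 0.03, None) offset [ 278.8 -478.6  166.1] roll -0.0 now [0.5818 0.1901 0.1961] [ 1.7996e+02  7.0000e-02 -1.6146e+02] F [-0.2 -0.8 -1.3] open 59.7 t 8.02
```

View pics/w3.png

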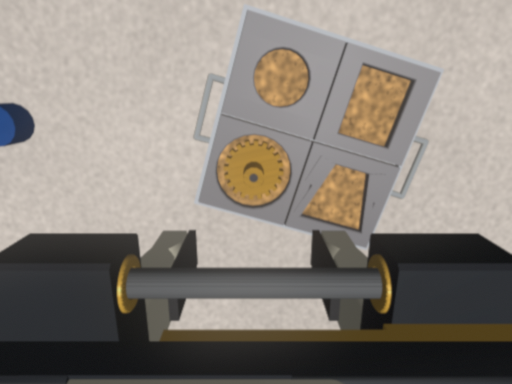

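The gear sits centred in the large pocket at (253,172), teeth within the rim. Next is the drum.

{"name": "jog_arm", "arguments": {"motion": [{"offset":[279,-479,0],"roll":0,"hand":58},{"offset":[279,-479,0],"roll":0,"hand":58},{"offset":[279,-479,0],"roll":0,"hand":58},{"offset":[279,-479,0],"roll":0,"hand":58},{"offset":[279,-479,0],"roll":0,"hand":58},{"offset":[279,-479,0],"roll":0,"hand":58},{"offset":[279,-479,0],"roll":0,"hand":58},{"offset":[279,-479,0],"roll":0,"hand":58},{"offset":[279,-479,0],"roll":0,"hand":58},{"offset":[279,-479,0],"roll":0,"hand":58},{"offset":[279,-479,0],"roll":0,"hand":58},{"offset":[279,-479,0],"roll":0,"hand":58},{"offset":[279,-479,0],"roll":0,"hand":58},{"offset":[279,-479,0],"roll":0,"hand":58},{"offset":[279,-479,30],"roll":0,"hand":58},{"offset":[279,-479,60],"roll":0,"hand":58},{"offset":[279,-479,80],"roll":0,"hand":58},{"offset":[279,-479,80],"roll":0,"hand":58}]}}

```text
clock: 9.52
tool_pos: [0.4659, -0.3514, 0.1095]
orientation: [179.6, -0.4, -161.5]
force: [-0.6, -0.5, -1.1]
opening: 0.0578
```

```bash
python3 - <<'E'
from h import *
go(.4696,-.3523,.026)
s=snap("wrist");cv2.imwrite("pics/w4.png",s["img"][:,:,::-1]);print(proj(s,(.4696,-.3523,.036)))
E
```

```text
go (0.4696, -0.3523, 0.026, None) offset [-3.2 -2.1 83.5] roll -0.0 now [ 0.4659 -0.3514  0.1095] [ 179.59   -0.43 -161.55] F [-0.6 -0.5 -1.1] open 57.8 t 9.52
[249.57271091 213.81928915]
```

View pics/w4.png

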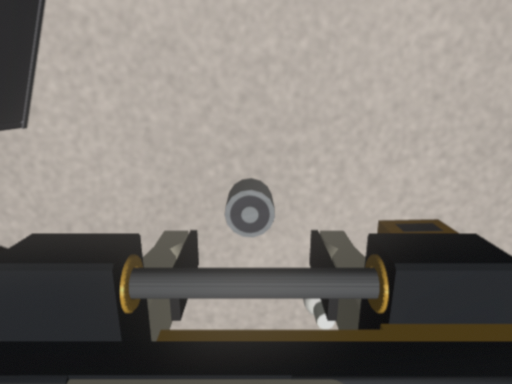

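The drum top is at (249.5,213), matching the prediction (249.6,213.8), and centred between the fingers.

{"name": "jog_arm", "arguments": {"motion": [{"offset":[0,0,30],"roll":0,"hand":58},{"offset":[0,0,55],"roll":0,"hand":58},{"offset":[0,0,72],"roll":0,"hand":58},{"offset":[0,0,82],"roll":0,"hand":58},{"offset":[0,0,88],"roll":0,"hand":58},{"offset":[0,0,88],"roll":0,"hand":58},{"offset":[0,0,88],"roll":0,"hand":58}]}}

```text
clock: 10.15
tool_pos: [0.4704, -0.3531, 0.0285]
orientation: [-179.9, 0.0, -161.4]
force: [0.9, 0.8, 0.4]
opening: 0.0579
```

{"name": "jog_arm", "arguments": {"motion": [{"offset":[0,0,2],"roll":0,"hand":28},{"offset":[0,0,2],"roll":0,"hand":28},{"offset":[0,0,2],"roll":0,"hand":28},{"offset":[0,0,2],"roll":0,"hand":28},{"offset":[0,0,2],"roll":0,"hand":28},{"offset":[0,0,2],"roll":0,"hand":28},{"offset":[0,0,2],"roll":0,"hand":28},{"offset":[0,0,2],"roll":0,"hand":28},{"offset":[0,0,-10],"roll":0,"hand":28},{"offset":[0,0,-40],"roll":0,"hand":28},{"offset":[0,0,-80],"roll":0,"hand":28},{"offset":[0,0,-120],"roll":0,"hand":28},{"offset":[0,0,-150],"roll":0,"hand":28},{"offset":[0,0,-150],"roll":0,"hand":28},{"offset":[0,0,-150],"roll":0,"hand":28}]}}

```text
clock: 11.4
tool_pos: [0.4704, -0.3531, 0.1793]
orientation: [-179.9, 0.2, -161.5]
force: [-0.4, -0.5, -2.7]
opening: 0.0354
```

```bash
python3 - <<'E'
from h import *
go(.488,.187,.180)
E
```

```text
go (0.488, 0.187, 0.18, None) offset [-188.4  506.5   -0.7] roll -0.0 now [ 0.4704 -0.3531  0.1793] [-179.88    0.19 -161.46] F [-0.4 -0.5 -2.7] open 35.4 t 11.4
```

{"name": "jog_arm", "arguments": {"motion": [{"offset":[-188,506,0],"roll":0,"hand":28},{"offset":[-188,506,0],"roll":0,"hand":28},{"offset":[-188,506,0],"roll":0,"hand":28},{"offset":[-188,506,0],"roll":0,"hand":28},{"offset":[-188,506,0],"roll":0,"hand":28},{"offset":[-188,506,0],"roll":0,"hand":28},{"offset":[-188,506,0],"roll":0,"hand":28},{"offset":[-188,506,0],"roll":0,"hand":28},{"offset":[-188,506,0],"roll":0,"hand":28},{"offset":[-188,506,0],"roll":0,"hand":28},{"offset":[-188,506,0],"roll":0,"hand":28},{"offset":[-188,506,0],"roll":0,"hand":28},{"offset":[-188,506,0],"roll":0,"hand":28},{"offset":[-188,506,0],"roll":0,"hand":28},{"offset":[-188,506,40],"roll":0,"hand":28},{"offset":[-188,506,75],"roll":0,"hand":28},{"offset":[-188,506,105],"roll":0,"hand":28},{"offset":[-188,506,125],"roll":0,"hand":28},{"offset":[-188,506,125],"roll":0,"hand":28},{"offset":[-188,506,125],"roll":0,"hand":28}]}}

```text
clock: 13.07
tool_pos: [0.4856, 0.1854, 0.0508]
orientation: [-179.9, -0.3, -161.5]
force: [-0.2, 1.2, -1.5]
opening: 0.0358
```

```bash
python3 - <<'E'
from h import *
go(.488,.187,.036)
E
```

```text
go (0.488, 0.187, 0.036, None) offset [-2.8  0.8 14.8] roll -0.0 now [0.4856 0.1854 0.0508] [-179.88   -0.27 -161.46] F [-0.2  1.2 -1.5] open 35.8 t 13.07
```

{"name": "jog_arm", "arguments": {"motion": [{"offset":[0,0,5],"roll":0,"hand":28},{"offset":[0,0,10],"roll":0,"hand":28},{"offset":[0,0,14],"roll":0,"hand":28},{"offset":[0,0,16],"roll":0,"hand":28},{"offset":[0,0,17],"roll":0,"hand":28},{"offset":[0,0,18],"roll":0,"hand":28},{"offset":[0,0,18],"roll":0,"hand":28}]}}

```text
clock: 13.65
tool_pos: [0.487, 0.1867, 0.0351]
orientation: [180.0, 0.0, -161.4]
force: [-1.8, -2.2, 1.4]
opening: 0.0352
```

Light contact (force up about 4 N), so I'll release.

{"name": "jog_arm", "arguments": {"motion": [{"offset":[0,0,0],"roll":0,"hand":54},{"offset":[0,0,0],"roll":0,"hand":54},{"offset":[0,0,0],"roll":0,"hand":54},{"offset":[0,0,0],"roll":0,"hand":54},{"offset":[0,0,0],"roll":0,"hand":54},{"offset":[0,0,-20],"roll":0,"hand":54},{"offset":[0,0,-50],"roll":0,"hand":54},{"offset":[0,0,-90],"roll":0,"hand":70},{"offset":[0,0,-130],"roll":0,"hand":70},{"offset":[0,0,-160],"roll":0,"hand":70},{"offset":[0,0,-160],"roll":0,"hand":70},{"offset":[0,0,-160],"roll":0,"hand":70}]}}

```text
clock: 14.65
tool_pos: [0.4877, 0.1874, 0.1968]
orientation: [179.9, 0.3, -161.4]
force: [-0.2, -0.9, -0.5]
opening: 0.0698
```

```bash
python3 - <<'E'
from h import *
s=snap("wrist");cv2.imwrite("pics/w5.png",s["img"][:,:,::-1])
go(.4624,-.2182,.12,-161)
E
```

```text
go (0.4624, -0.2182, 0.12, -161) offset [ 151.9 -376.2   75.1] roll -0.008 now [0.4868 0.1868 0.1951] [ 1.7994e+02  7.0000e-02 -1.6146e+02] F [-0.5 -1.2 -0.5] open 69.9 t 14.7
```

View pics/w5.png

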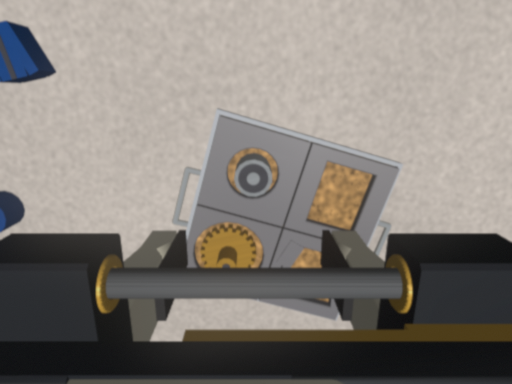

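The drum stands in the small pocket at (253,177). Next is the block.

{"name": "jog_arm", "arguments": {"motion": [{"offset":[152,-376,0],"roll":0,"hand":70},{"offset":[152,-376,0],"roll":0,"hand":70},{"offset":[152,-376,0],"roll":0,"hand":70},{"offset":[152,-376,0],"roll":0,"hand":70},{"offset":[152,-376,0],"roll":0,"hand":70},{"offset":[152,-376,0],"roll":0,"hand":70},{"offset":[152,-376,0],"roll":0,"hand":70},{"offset":[152,-376,0],"roll":0,"hand":70},{"offset":[152,-376,0],"roll":0,"hand":70},{"offset":[152,-376,0],"roll":0,"hand":70},{"offset":[152,-376,0],"roll":0,"hand":70},{"offset":[152,-376,30],"roll":0,"hand":70},{"offset":[152,-376,65],"roll":0,"hand":70},{"offset":[152,-376,90],"roll":0,"hand":70},{"offset":[152,-376,100],"roll":0,"hand":70},{"offset":[152,-376,100],"roll":0,"hand":70},{"offset":[152,-376,100],"roll":0,"hand":70}]}}

```text
clock: 16.12
tool_pos: [0.4623, -0.2181, 0.0943]
orientation: [180.0, -0.1, -161.4]
force: [-0.3, -0.6, 1.6]
opening: 0.0701
```

```bash
python3 - <<'E'
from h import *
go(.4624,-.2182,.026,-161)
s=snap("wrist")
for c in blobs(s["img"],(12,90,40),(30,255,255),300): print(cen(c).round(1),cv2.minAreaRect(c))
print(proj(s,(.4624,-.2182,.036)))
cv2.imwrite("pics/w6.png",s["img"][:,:,::-1])
E
```

```text
go (0.4624, -0.2182, 0.026, -161) offset [-0.  -0.1 68.3] roll -0.007 now [ 0.4623 -0.2181  0.0943] [ 1.7998e+02 -1.1000e-01 -1.6141e+02] F [-0.3 -0.6  1.6] open 70.1 t 16.12
[370.4 334.3] ((347.5, 332.0), (327.0, 18.0), 0.0)
[104.8 284.5] ((106.8034439086914, 283.8944396972656), (25.313417434692383, 59.00605010986328), 5.04245138168335)
[402.6 283.6] ((400.6097717285156, 283.4878234863281), (59.85389709472656, 25.178390502929688), 83.6598129272461)
[254.7 212.2] ((254.66958618164062, 209.99697875976562), (61.25809097290039, 75.36298370361328), 88.97696685791016)
[253.05459807 216.59141225]
```

View pics/w6.png

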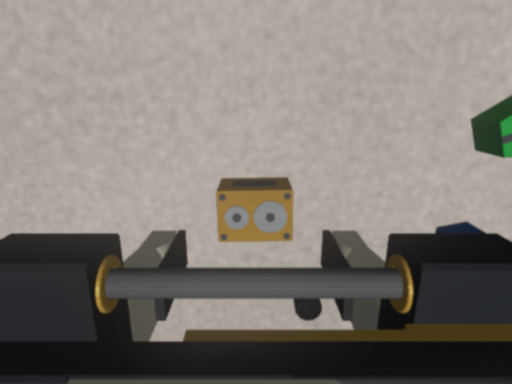

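The block's top is centred at (255,216), as predicted (253,217), and square to the jaws.

{"name": "jog_arm", "arguments": {"motion": [{"offset":[0,0,30],"roll":0,"hand":70},{"offset":[0,0,50],"roll":0,"hand":70},{"offset":[0,0,62],"roll":0,"hand":70},{"offset":[0,0,67],"roll":0,"hand":70},{"offset":[0,0,67],"roll":0,"hand":70},{"offset":[0,0,67],"roll":0,"hand":42},{"offset":[0,0,67],"roll":0,"hand":42},{"offset":[0,0,67],"roll":0,"hand":42},{"offset":[0,0,67],"roll":0,"hand":42},{"offset":[0,0,67],"roll":0,"hand":42},{"offset":[0,0,67],"roll":0,"hand":42},{"offset":[0,0,67],"roll":0,"hand":42},{"offset":[0,0,67],"roll":0,"hand":42}]}}

```text
clock: 17.25
tool_pos: [0.4631, -0.2182, 0.0286]
orientation: [-180.0, 0.1, -161.4]
force: [-0.7, 2.2, 7.9]
opening: 0.0496
```

{"name": "jog_arm", "arguments": {"motion": [{"offset":[0,0,-15],"roll":0,"hand":42},{"offset":[0,0,-45],"roll":0,"hand":42},{"offset":[0,0,-85],"roll":0,"hand":42},{"offset":[0,0,-125],"roll":0,"hand":42},{"offset":[-179,466,-140],"roll":-1.281,"hand":42},{"offset":[-179,466,-140],"roll":-1.281,"hand":42},{"offset":[-179,466,-140],"roll":-1.281,"hand":42},{"offset":[-179,466,-140],"roll":-1.281,"hand":42},{"offset":[-179,466,-140],"roll":-1.281,"hand":42},{"offset":[-179,466,-140],"roll":-1.281,"hand":42},{"offset":[-179,466,-140],"roll":-1.281,"hand":42},{"offset":[-179,466,-140],"roll":-1.281,"hand":42},{"offset":[-179,466,-140],"roll":-1.281,"hand":42},{"offset":[-179,466,-140],"roll":-1.281,"hand":42},{"offset":[-179,466,-140],"roll":-1.281,"hand":42},{"offset":[-179,466,-140],"roll":-1.281,"hand":42},{"offset":[-179,466,-140],"roll":-1.281,"hand":42},{"offset":[-179,466,-140],"roll":-1.281,"hand":42},{"offset":[-179,466,-140],"roll":-1.281,"hand":42},{"offset":[-179,466,-140],"roll":-1.281,"hand":42}]}}

```text
clock: 18.92
tool_pos: [0.4833, 0.2795, 0.1672]
orientation: [179.9, -0.0, -88.1]
force: [-0.4, -0.8, -3.6]
opening: 0.0494
```

```bash
python3 - <<'E'
from h import *
go(.484,.281,.052,-88)
s=snap("top")
for c in blobs(s["img"],*H["blue"]): print("blue",cen(c).round(1),cv2.contourArea(c),cast(s,cen(c),.025).round(4))
c=max((c for c in blobs(s["img"],*H["blue"]) if cen(c)[1]>190),key=cv2.contourArea)
ap=cv2.approxPolyDP(c,3,True)[:,0];print(ap.tolist());print([cast(s,u,.03).round(4)[:2].tolist() for u in ap])
E
```

```text
go (0.484, 0.281, 0.052, -88) offset [ -1.5  -0.7 115.2] roll -0.002 now [0.4833 0.2795 0.1672] [ 1.7994e+02 -5.0000e-02 -8.8090e+01] F [-0.4 -0.8 -3.6] open 49.4 t 18.92
blue [277.7 218. ] 292.5 [ 0.4537 -0.0519  0.025 ]
blue [276.8 146.3] 230.5 [ 0.6138 -0.0531  0.025 ]
[[282, 206], [265, 216], [279, 230], [288, 224]]
[[0.4791, -0.0615], [0.458, -0.0246], [0.4277, -0.0541], [0.4403, -0.0735]]
```

{"name": "jog_arm", "arguments": {"motion": [{"offset":[-1,0,40],"roll":0,"hand":42},{"offset":[-1,0,75],"roll":0,"hand":42},{"offset":[-1,0,100],"roll":0,"hand":42},{"offset":[-1,0,113],"roll":0,"hand":42},{"offset":[-1,0,120],"roll":0,"hand":42},{"offset":[-1,0,125],"roll":0,"hand":42},{"offset":[-1,0,128],"roll":0,"hand":42},{"offset":[-1,0,129],"roll":0,"hand":42},{"offset":[-1,0,129],"roll":0,"hand":42}]}}

```text
clock: 19.72
tool_pos: [0.4843, 0.2818, 0.0394]
orientation: [-179.9, 0.1, -88.1]
force: [-0.6, 0.1, -3.0]
opening: 0.0495
```

{"name": "jog_arm", "arguments": {"motion": [{"offset":[0,0,1],"roll":0,"hand":42},{"offset":[0,0,2],"roll":0,"hand":42},{"offset":[0,0,3],"roll":0,"hand":42},{"offset":[0,0,3.5],"roll":0,"hand":42},{"offset":[0,0,3.5],"roll":0,"hand":42}]}}

```text
clock: 20.13
tool_pos: [0.4843, 0.282, 0.0375]
orientation: [-179.9, 0.1, -88.0]
force: [-6.3, -3.0, 16.7]
opening: 0.0498
```

{"name": "jog_arm", "arguments": {"motion": [{"offset":[0,0,-1],"roll":0,"hand":64},{"offset":[0,0,-1],"roll":0,"hand":64},{"offset":[0,0,-1],"roll":0,"hand":64},{"offset":[0,0,-1],"roll":0,"hand":64},{"offset":[0,0,-1],"roll":0,"hand":64},{"offset":[0,0,-20],"roll":0,"hand":64},{"offset":[0,0,-50],"roll":0,"hand":64},{"offset":[0,0,-90],"roll":0,"hand":64},{"offset":[0,0,-130],"roll":0,"hand":64},{"offset":[0,0,-160],"roll":0,"hand":64},{"offset":[0,0,-160],"roll":0,"hand":64},{"offset":[0,0,-160],"roll":0,"hand":64}]}}

```text
clock: 21.13
tool_pos: [0.4846, 0.2824, 0.1972]
orientation: [-179.8, 0.2, -88.0]
force: [-0.0, -0.7, -0.6]
opening: 0.0641
```

```bash
python3 - <<'E'
from h import *
s=snap("wrist");cv2.imwrite("pics/w7.png",s["img"][:,:,::-1])
go(.454,-.052,.14,-59)
E
```

```text
go (0.454, -0.052, 0.14, -59) offset [332.5  41.   55.4] roll -0.507 now [0.4838 0.2817 0.1954] [-1.7997e+02  6.0000e-02 -8.8060e+01] F [-0.6 -0.7 -0.7] open 64.0 t 21.18
```

View pics/w7.png

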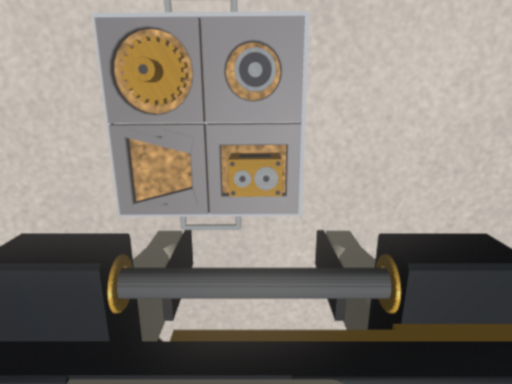

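The gear, drum and block all sit in their pockets, and the tapered pocket (wide end to the left, (160,170)) is empty. Next I'll hover over the blue tapered weight.

{"name": "jog_arm", "arguments": {"motion": [{"offset":[332,41,0],"roll":-0.507,"hand":68},{"offset":[332,41,0],"roll":-0.507,"hand":68},{"offset":[332,41,0],"roll":-0.507,"hand":68},{"offset":[332,41,0],"roll":-0.507,"hand":68},{"offset":[332,41,0],"roll":-0.507,"hand":68},{"offset":[332,41,0],"roll":-0.507,"hand":68},{"offset":[332,41,0],"roll":-0.507,"hand":68},{"offset":[332,41,0],"roll":-0.507,"hand":68},{"offset":[332,41,0],"roll":-0.507,"hand":68},{"offset":[332,41,30],"roll":-0.507,"hand":68},{"offset":[332,41,60],"roll":-0.507,"hand":68},{"offset":[332,41,80],"roll":-0.507,"hand":68},{"offset":[332,41,80],"roll":-0.507,"hand":68},{"offset":[332,41,80],"roll":-0.507,"hand":68},{"offset":[332,41,80],"roll":-0.507,"hand":68}]}}

```text
clock: 22.43
tool_pos: [0.4546, -0.0516, 0.1155]
orientation: [180.0, -0.0, -59.0]
force: [0.2, -0.6, 0.4]
opening: 0.0682
```

```bash
python3 - <<'E'
from h import *
go(.454,-.052,.026,-59)
s=snap("wrist");np.save("w8.npy",s,allow_pickle=True)
for c in blobs(s["img"],(105,100,25),(128,255,255),200):
    ap=cv2.approxPolyDP(c,4,True)[:,0];print(cen(c).round(1),cv2.contourArea(c),ap.tolist())
cv2.imwrite("pics/w8.png",cv2.resize(s["img"][130:250,150:360,::-1],None,fx=3.7,fy=3.7,interpolation=cv2.INTER_CUBIC))
E
```

```text
go (0.454, -0.052, 0.026, -59) offset [ 0.1  0.7 89.5] roll 0.0 now [ 0.4546 -0.0516  0.1155] [ 1.7997e+02 -2.0000e-02 -5.8970e+01] F [ 0.2 -0.6  0.4] open 68.2 t 22.43
[254.8 212.7] 977.0 [[229, 204], [232, 227], [288, 211], [287, 204]]
[254.9 185.9] 1163.5 [[231, 170], [229, 196], [288, 196], [285, 183]]
[49.9 77.5] 2393.5 [[30, 51], [21, 66], [73, 83], [76, 91], [19, 74], [24, 92], [43, 107], [66, 107], [78, 91], [77, 59], [51, 49]]
```

View pics/w8.png

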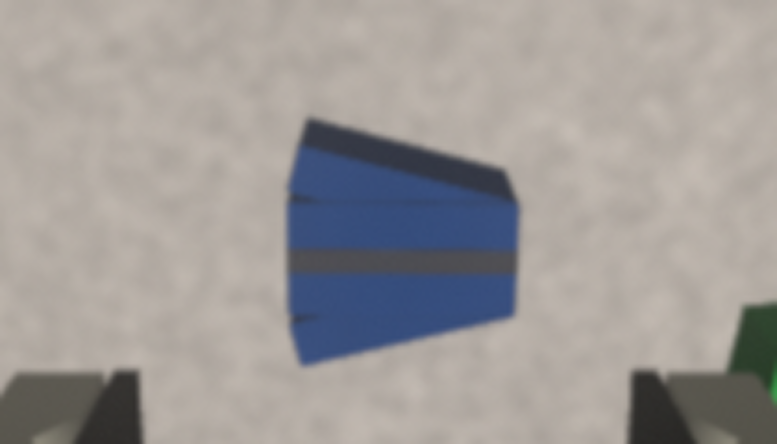

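The weight's top face is centred at (259,200) in the full frame. Its groove is parallel to the jaw axis and its wide end is on the left. Its end faces fit between the fingers.

```bash
python3 - <<'E'
from h import *
s=np.load("w8.npy",allow_pickle=True).item()
a,b,c=[cast(s,(150+u/3.7,130+v/3.7),.03) for u,v in((290,262),(516,262),(403,261))]
print(a,b,c,np.linalg.norm(a-b),np.degrees(np.arctan2(*(a-b)[1::-1])))
go(*c[:2],.026,-59)
E
```

```text
[ 0.4705956  -0.04323318  0.03      ] [ 0.43239641 -0.06622576  0.03      ] [ 0.45160559 -0.05490545  0.03      ] 0.04458516040950475 31.044277833702363
go (np.float64(0.45160558719827765), np.float64(-0.054905454841884034), 0.026, -59) offset [ 1.3  4.7 90. ] roll 0.001 now [ 0.4549 -0.0514  0.116 ] [-1.7995e+02 -3.0000e-02 -5.8970e+01] F [ 0.4 -0.   0.9] open 68.4 t 22.48
```

{"name": "jog_arm", "arguments": {"motion": [{"offset":[1,4.5,30],"roll":0,"hand":68},{"offset":[1,4.5,55],"roll":0,"hand":68},{"offset":[1,4.5,75],"roll":0,"hand":68},{"offset":[1,4.5,85],"roll":0,"hand":68},{"offset":[1,4.5,90],"roll":0,"hand":68},{"offset":[1,4.5,90],"roll":0,"hand":68},{"offset":[1,4.5,90],"roll":0,"hand":38},{"offset":[1,4.5,90],"roll":0,"hand":38},{"offset":[1,4.5,90],"roll":0,"hand":38},{"offset":[1,4.5,90],"roll":0,"hand":38},{"offset":[1,4.5,90],"roll":0,"hand":38},{"offset":[1,4.5,90],"roll":0,"hand":38},{"offset":[1,4.5,90],"roll":0,"hand":38},{"offset":[1,4.5,90],"roll":0,"hand":38},{"offset":[1,4.5,75],"roll":0,"hand":38},{"offset":[1,4.5,45],"roll":0,"hand":38},{"offset":[1,4.5,5],"roll":0,"hand":38},{"offset":[1,4.5,-35],"roll":0,"hand":38},{"offset":[1,4.5,-55],"roll":0,"hand":38},{"offset":[1,4.5,-55],"roll":0,"hand":38}]}}

```text
clock: 24.15
tool_pos: [0.4535, -0.0544, 0.1753]
orientation: [-179.5, -0.2, -59.0]
force: [1.3, 1.1, -1.5]
opening: 0.0458
```

```bash
python3 - <<'E'
from h import *
go(.5785,.2845,.17,-88)
E
```

```text
go (0.5785, 0.2845, 0.17, -88) offset [-225.9 -281.8    5.3] roll 0.507 now [ 0.4535 -0.0544  0.1753] [-179.51   -0.18  -58.96] F [ 1.3  1.1 -1.5] open 45.8 t 24.15
```

{"name": "jog_arm", "arguments": {"motion": [{"offset":[-226,-282,0],"roll":0.507,"hand":38},{"offset":[-226,-282,0],"roll":0.507,"hand":38},{"offset":[-226,-282,0],"roll":0.507,"hand":38},{"offset":[-226,-282,0],"roll":0.507,"hand":38},{"offset":[-226,-282,0],"roll":0.507,"hand":38},{"offset":[-226,-282,0],"roll":0.507,"hand":38},{"offset":[-226,-282,0],"roll":0.507,"hand":38},{"offset":[-226,-282,0],"roll":0.507,"hand":38},{"offset":[-226,-282,0],"roll":0.507,"hand":38},{"offset":[-226,-282,0],"roll":0.507,"hand":38},{"offset":[-226,-282,30],"roll":0.507,"hand":38},{"offset":[-226,-282,65],"roll":0.507,"hand":38},{"offset":[-226,-282,95],"roll":0.507,"hand":38},{"offset":[-226,-282,112],"roll":0.507,"hand":38},{"offset":[-226,-282,118],"roll":0.507,"hand":38},{"offset":[-226,-282,118],"roll":0.507,"hand":38},{"offset":[-226,-282,118],"roll":0.507,"hand":38}]}}

```text
clock: 25.57
tool_pos: [0.5765, 0.2843, 0.0525]
orientation: [-180.0, -0.0, -88.0]
force: [-0.4, 0.2, 0.4]
opening: 0.0454
```

```bash
python3 - <<'E'
from h import *
go(.5785,.285,.036,-88)
w=snap("wrist")["img"]; t=snap("scene"); u=proj(t,(.58,.28,.03)).astype(int)
c=t["img"][u[1]-60:u[1]+60,u[0]-80:u[0]+80]
cv2.imwrite("pics/w9.png",cv2.resize(np.hstack([w[:300,112:512],cv2.resize(c,(400,300))]),None,fx=1,fy=1)[:,:,::-1])
E
```

```text
go (0.5785, 0.285, 0.036, -88) offset [-0.7 -2.  16.5] roll -0.001 now [0.5765 0.2843 0.0525] [-1.7998e+02 -1.0000e-02 -8.8040e+01] F [-0.4  0.2  0.4] open 45.4 t 25.57
```

View pics/w9.png

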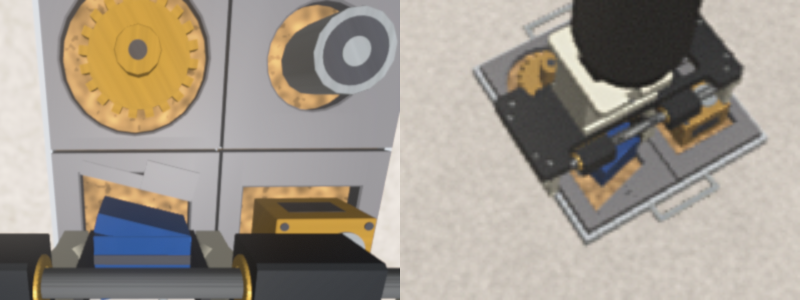

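The weight hangs over the tapered pocket, wide end to wide end ((145,240) in the left crop). I'll lower it.

{"name": "jog_arm", "arguments": {"motion": [{"offset":[-0.5,-1.5,6],"roll":0,"hand":38},{"offset":[-0.5,-1.5,12],"roll":0,"hand":38},{"offset":[-0.5,-1.5,15],"roll":0,"hand":38},{"offset":[-0.5,-1.5,16.5],"roll":0,"hand":38},{"offset":[-0.5,-1.5,17.5],"roll":0,"hand":38},{"offset":[-0.5,-1.5,17.5],"roll":0,"hand":38}]}}

```text
clock: 26.17
tool_pos: [0.5774, 0.2845, 0.035]
orientation: [180.0, -0.0, -88.0]
force: [-2.5, -1.3, 3.5]
opening: 0.0458
```

{"name": "jog_arm", "arguments": {"motion": [{"offset":[0,0,0],"roll":0,"hand":60},{"offset":[0,0,0],"roll":0,"hand":60},{"offset":[0,0,0],"roll":0,"hand":60},{"offset":[0,0,0],"roll":0,"hand":60},{"offset":[0,0,0],"roll":0,"hand":60},{"offset":[0,0,-20],"roll":0,"hand":60},{"offset":[0,0,-50],"roll":0,"hand":60},{"offset":[0,0,-90],"roll":0,"hand":60},{"offset":[0,0,-130],"roll":0,"hand":60},{"offset":[0,0,-170],"roll":0,"hand":60},{"offset":[-60,0,-190],"roll":0,"hand":60},{"offset":[-60,0,-190],"roll":0,"hand":60},{"offset":[-60,0,-190],"roll":0,"hand":60},{"offset":[-60,0,-190],"roll":0,"hand":60}]}}

```text
clock: 27.33
tool_pos: [0.5753, 0.3458, 0.2247]
orientation: [-180.0, 0.0, -88.0]
force: [-0.3, -1.1, -0.6]
opening: 0.06
```

```bash
python3 - <<'E'
from h import *
go(.5785,.285,.2)
w=snap("wrist")["img"]; t=snap("scene"); u=proj(t,(.535,.236,.03)).astype(int)
c=t["img"][u[1]-60:u[1]+60,u[0]-80:u[0]+80]
cv2.imwrite("pics/w10.png",np.hstack([w[:300,112:512],cv2.resize(c,(400,300),interpolation=cv2.INTER_CUBIC)])[:,:,::-1])
E
```

```text
go (0.5785, 0.285, 0.2, None) offset [60.8 -1.  24.7] roll -0.0 now [0.5753 0.3458 0.2247] [-1.7998e+02  4.0000e-02 -8.7970e+01] F [-0.3 -1.1 -0.6] open 60.0 t 27.33
```

View pics/w10.png

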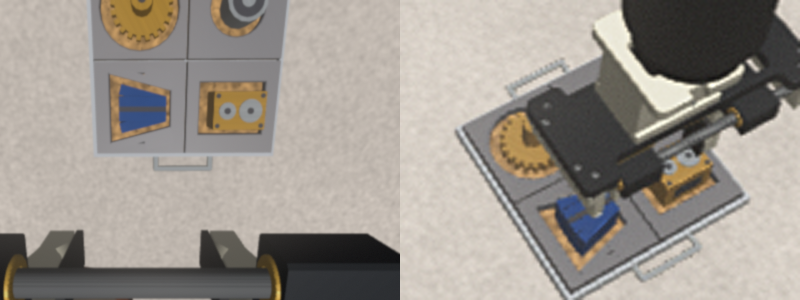

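All four parts sit inside their pockets. The weight at (140,108) has cork showing all round, and the gripper is clear, so I'll hand in.

```bash
python3 -c "
from plant import order;print(order.close_job())"
```

```text
the job is handed in; nothing more can be done
None
```

I placed the large brass gear, steel drum, block and tapered blue weight in their matching pockets, in that order, and handed the job in at about 27 s of the 106 s allowed. The hand-in gives no verdict.

- **Placement:** The last pictures show each part inside its pocket, with cork visible around it. The weight is narrow end to narrow end. Each part touched down at the height expected for its pocket floor, with at most about 20 N on contact.
- **State at hand-in:** The gripper was open, raised and clear of the caddy. I never went near the small gear, round blue weight, pink gear or green weight, but I took no separate last picture of them.
- **Not fully settled:** The cameras differed by 2–6 mm on pocket positions, so I used the wrist view and checked it against the 94 mm spacing. I judged flatness by eye and from touchdown height, not by a separate measurement.

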